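# Zero a wall-thickness gauge and hold it square on a dome's marked station

### The arm

A 6-joint arm with a two-finger parallel gripper is mounted at the origin on a cart in front of the work surface, level with it; the furniture and walls round the work are solid. World frame = base frame: x ahead of the robot, y to its left, z up, the work surface at z = 0. Lengths are in m, angles in rad, forces in N, time in s.
With the tool pointing down it reaches from about 0.35 to 0.775 m from the base axis. Payload 7.3 kg.
Tool frame: the origin (TCP) lies at the very end of the fingers, on their centre line; the grasp point (between the pads) lies 19 mm behind it; z points along the fingers, y is the direction in which the jaws open and shut (so a half turn about z gives the same grasp; the last joint's range is limited). The gripper opens to 92 mm and grips with 3 to 60 N. Pads are 19 mm wide; open, the fingers measure 130 mm over their backs; the gripper's body (75 mm by 190 mm) begins 47 mm behind the grasp point.
Start: joints at [1.086, 0.342, 1.524, -0, 1.275, -0.146], TCP at [0.174, 0.495, 0.227] pointing down, gripper open.
Joint ranges: [-2.53, 2.53], [-0.77, 2.02], [0.04, 2.7], [-1, 4.14], [0.28, 2.66], [-3.11, 3.11]. Speed limits (rad/s): [2.57, 2.57, 3.14, 3.14, 3.14, 3.14].

### API

Orientations are given as [roll, pitch, yaw] about the fixed x, y, z axes, in that order (R = Rz(yaw) Ry(pitch) Rx(roll)).
In Python, from cell import robot gives the robot as it stands. The module is installed in compiled form; this text tells all that it offers.
- The arm moves only by the tool carry_out, never from a script. Its argument "series" is a list of rows, each an object with "jaw": the opening in per cent of the stroke, from 0 (shut) to 100 (fully open); "travel": the shift along the tool's x, y, z in units of 60 mm (1.0 is 60 mm), a list of three; "twist": the turn about the tool's z in units of 6 degrees (1.0 is 6 degrees). A call has 1 to 8 rows; each row shifts and turns the commanded pose from where the row before left it, along the tool's axes as they then stand; what a row does not reach is not made up. A row lasts 1/8 s, in which the tool goes at most 62.5 mm and 10.7 degrees, less where a joint would pass 70% of its speed; a pose out of reach is approached as far as the arm can. A call is refused whole if a number of a shift passes 1 or a number of a turn 1, either way. A call with a gripper value outside its range is refused whole. The fingers move at their own pace and stop on an object; "squeeze" is the grip in N (left out, the last holds). Time passes only in rows, so rows that do not move let the fingers close. It gives the time, the measured TCP pose, the force and the opening at its end, in the units of the state.
- robot.observe(): the state, without advancing time (a new reading comes with each control period).
- robot.read_camera(name): name is "side" or "top" or "wrist"; returns the picture (420x560x3 uint8, blue, green, red); there is no depth.
- robot.calibration(name): a dict with "intrinsics" (3x3 intrinsics, pixels), "cam_to_world" (4x4, takes a point from camera to world coordinates); the wrist camera has in their place "tool_from_camera" (4x4, takes a point from camera to tool coordinates, whose origin is the TCP and whose axes are the flange's). Camera axes: x right, y up, looking along -z (the intrinsics and any distortion apply to the point x, -y, -z); pixel columns grow to the right and rows downward; lengths in m; the calibration is good to about 2 mm. A picture is of the moment at which its call begins: read the wrist's pose just before it. calibration takes no time and is no camera call.
- robot.hand_in(): hands the job in, once; it reports no verdict.
Trained networks look in the newest picture that a camera, given by its name, has taken for a name from the list of things; names that differ only in an ending like _2 or _b are one class to them, and where a whole thing is asked for, a point or a joint stands for the part that bears it (a point fixed in the world has none). Each returns a list of dicts, best first, with "score" (0 to 1); they miss things now and then, are a little off and sometimes report something else, mostly with a low value. They report only what shows in the picture. A call takes as long as a camera call. They do not tell look-alikes from the thing itself.
- robot.regions_of(camera, query): "pixels" (420x560 bool, what is visible of it) and "xy" ([column, row] in pixels, amid what is visible of it).
The state is a dict: "time": time; "qpos": joint angles; "qvel": joint speeds; "joint_efforts": joint torques, N m; "tool_pos": TCP position; "tool_rot": TCP orientation; "contact_force": force on the tool from outside, world axes, zero at the start; "torque": the same for the moment, N m; "opening": finger opening in m.
Only numpy, scipy, OpenCV 4.12 (cv2) and the standard library are available. Lean on these libraries where they do the work, as an engineer would, in place of code of your own. Each camera call takes 0.05 s, during which the arm holds its last target. There are 200 camera calls.

### The job

Take the pen-shaped wall-thickness gauge out of its desk stand and zero it: stand its sprung tip straight down on the bare steel disc of the stand, pressed lightly so that the tip is about half-way in, for a good second. Then measure the clear dome that carries the paper ring: set the tip inside the ring with the gauge square to the curved surface there, again lightly pressed with the tip about half-way in, and finish while still holding it so. Do not shift the dome or disturb the things around.

Things in the scene. Friction and masses are not known exactly. Their poses are not given: they have to be found in the camera images.
- gauge_grip (a point): Grey pen-shaped gauge upright in its stand, 0.16 kg, body 30 x 22 x 105 mm (own x, y, z; z up along the gauge). Point on its axis 82 mm above the body's lower shoulder, 23 mm below its top, between ribbed rubber grips on the two 30 mm wide faces (+y, -y): grasp across these 22 mm. Display on the -x face. Below the shoulder: steel nose cone 12 mm long, then the sprung tip
- probe_tip (a point): Centre of the flat end of the gauge's sprung tip, a steel pin 8 mm across on the gauge's axis, 108 mm below gauge_grip when the spring is out. Same axes as the gauge: z points from the tip up along the gauge
- probe_spring (a joint): How far the sprung tip is pressed into the gauge, in m: 0 out, 0.010 fully in (end stop). Spring: 1 N to start moving, 0.5 N per mm, 6 N at the stop; half-way (0.005) is 3.5 N
- gauge_stand: Grey stand, fixed, base 64 x 124 x 16 mm; origin at the centre of its underside, z up. Tower 46 x 40 mm, 86 mm high, at y = +30 mm holds the gauge in a pocket 33 x 25 mm: shoulder 46 mm above the desk (40 mm deep in the pocket, 1.5 mm play each side), gauge's top at 151 mm; draw it straight up. Boss at y = -34 mm carries the zero disc
- zero_disc (a point): Centre of the top of the bare steel zero disc, 30 mm across, level, 31.5 mm above the desk, on the boss of the stand, 64 mm from the pocket's centre
- ring_mark (a point): Centre of the opening of the white paper ring (28 mm outside, 18 mm inside, paper-thin) stuck on the clear dome's shoulder, on the side nearer the robot, about 109 mm above the desk, where the surface leans 25 degrees from level. z points out of the dome, square to its surface. The hard surface lies about 1 to 2 mm below this point
- marked_dome: Clear acrylic dome that carries the paper ring, lying loose, mouth down, on the bare desk: 228 mm across, 119 mm high, 0.24 kg, radius of curvature about 114 mm. Origin at the centre of its underside. (A second dome without a ring lies farther left and is not part of the job)
- solder_reel: Bystander: solder reel standing on its flange, 60 mm across, 35 mm high, on the scorched board (12 mm thick); origin at the centre of its underside
- glue_bottle: Bystander: white glue bottle with pointed cap, 47 mm across, 148 mm high, standing on the desk right of the stand; origin at the centre of its underside
Mind the look-alikes: they are no part of the job. What is meant by the part that bears gauge_grip is not orange, and is the smaller of those in its own colour.

How it is judged:
On the way:
1. the gauge is zeroed: its tip rests on the steel disc, gauge upright, tip about half-way in (horizontal distance between probe_tip and zero_disc below 0.011 m and contact force between probe_spring and gauge_stand above 1 N and value of joint probe_spring between 0.002 and 0.008 m and angle between probe_tip's own z axis and vertical below 0.15 rad), for 0.7 s.
At the end, for the whole second after the job is handed in: The gripper holds the gauge; its tip presses on the dome within 6 mm of the paper ring's centre, pushed in 2 to 8 mm of its 10 mm stroke, the gauge within 0.15 rad of square to the surface there; the dome has moved less than 15 mm (distance between probe_tip and ring_mark below 0.006 m and contact force between probe_spring and marked_dome above 1 N and value of joint probe_spring between 0.002 and 0.008 m and angle between the z axis of probe_tip and the z axis of ring_mark, either way round below 0.15 rad and contact force between the fingers and thickness_gauge above 2 N and distance of marked_dome from where it was at the start of the episode below 0.015 m); the arm keeps its last pose, push and grip.
It fails at once if the dome is shifted by 15 mm or more (distance of marked_dome from where it was at the start of the episode above 0.015 m).
It fails at once if the dome is struck or pressed hard (over 20 N) (contact force between anything else and marked_dome above 20 N).
It fails at once if a bystander is moved by more than 30 mm (distance of any of solder_reel, glue_bottle from where it was at the start of the episode above 0.03 m).
It also fails if it takes over 45 s, if anything falls off the work surface, if the arm or the gripper's body presses on something with over 40 N, if the wrist force passes 120 N, or if a joint passes its speed limit or range.

## Working session

There is one attempt and no reset: what is moved stays moved. The work goes in short steps, Python scripts to look and compute and a tool call to move; the robot and the scene stay as the last step left them, time stands still between calls to the robot, and variables do not carry over. Pictures are saved under pics/ and viewed, about 8 in all and at most 12, crops included, and the job is handed in when it is done.

Besides the shell and the picture viewer there is one more tool, called after ">>>" by a JSON object that holds its "op" and its "data". carry_out: Moves the arm, as the interface text tells. Its arguments: {"type":"object","properties":{"series":{"type":"array"},"squeeze":{"type":"number"}},"required":["series"]}

```bash
mkdir -p pics; ls
python3 - <<'E'
from cell import robot
import cv2,numpy as np
s=robot.observe();print(s)
ims=[]
for n in ["top","side","wrist"]:
    im=robot.read_camera(n);cv2.imwrite(f"pics/{n}0.png",im);ims.append(im)
    c=robot.calibration(n);print(n,{k:np.round(v,4).tolist() if not isinstance(v,str) else v for k,v in c.items()})
    for q in ["gauge_grip","probe_tip","gauge_stand","zero_disc","ring_mark","marked_dome","solder_reel","glue_bottle"]:
        try:
            r=robot.regions_of(n,q)
            print(n,q,[(round(d["score"],2),np.round(d["xy"]).tolist(),int(d["pixels"].sum())) for d in r])
        except Exception as e: print(q,e)
cv2.imwrite("pics/a.png",cv2.resize(ims[0],(800,600)));cv2.imwrite("pics/b.png",cv2.resize(ims[1],(800,600)))
E
```

```text
pics
{'time': 0.0, 'qpos': array([ 1.08601350e+00,  3.42714934e-01,  1.52502136e+00,  3.83779090e-05,
        1.27538231e+00, -1.45978703e-01]), 'qvel': array([ 0.00058313, -0.00058417,  0.00048794, -0.0007573 , -0.00036998,
       -0.00142746]), 'joint_efforts': array([-3.04554296e-04, -4.31236446e+01, -2.44223696e+01,  7.18862540e-02,
        5.56028215e-02, -1.12452753e-04]), 'tool_pos': array([0.17425631, 0.49481005, 0.22604749]), 'tool_rot': array([-3.14008827e+00, -2.58273895e-04,  2.80277714e+00]), 'contact_force': array([-0.60398472,  0.36441174,  0.70981574]), 'torque': array([-0.00219158,  0.00226236, -0.00597596]), 'opening': 0.09151185711077597}
top {'intrinsics': [[501.6965, 0.0, 276.8993], [0.0, 501.6965, 211.6165], [0.0, 0.0, 1.0]], 'cam_to_world': [[0.0164, 0.9877, -0.1553, 0.3973], [-0.9999, 0.0162, -0.0025, -0.2886], [-0.0, 0.1553, 0.9879, 1.3547], [0.0, 0.0, 0.0, 1.0]]}
top gauge_grip [(0.79, [247.0, 301.0], 235), (0.73, [273.0, 136.0], 417), (0.63, [288.0, 292.0], 99)]
top probe_tip [(0.51, [290.0, 295.0], 117)]
top gauge_stand [(0.82, [301.0, 293.0], 1150)]
top z
[... 649 characters left out ...]
.0], 1786)]
side zero_disc [(0.56, [234.0, 273.0], 1763), (0.18, [279.0, 302.0], 1710)]
side ring_mark [(0.51, [287.0, 214.0], 3), (0.3, [226.0, 227.0], 605)]
side marked_dome [(0.9, [296.0, 232.0], 4092)]
side solder_reel [(0.86, [178.0, 212.0], 336)]
side glue_bottle [(0.68, [281.0, 301.0], 1774)]
wrist {'intrinsics': [[363.7714, 0.0, 277.4258], [0.0, 363.7714, 210.2695], [0.0, 0.0, 1.0]], 'tool_from_camera': [[0.0001, 0.9616, 0.2743, 0.0732], [1.0, 0.0, -0.0004, -0.0001], [-0.0004, 0.2743, -0.9616, -0.1584], [0.0, 0.0, 0.0, 1.0]]}
wrist gauge_grip []
wrist probe_tip []
wrist gauge_stand []
wrist zero_disc []
wrist ring_mark []
wrist marked_dome []
wrist solder_reel []
wrist glue_bottle []
```

View pics/a.png

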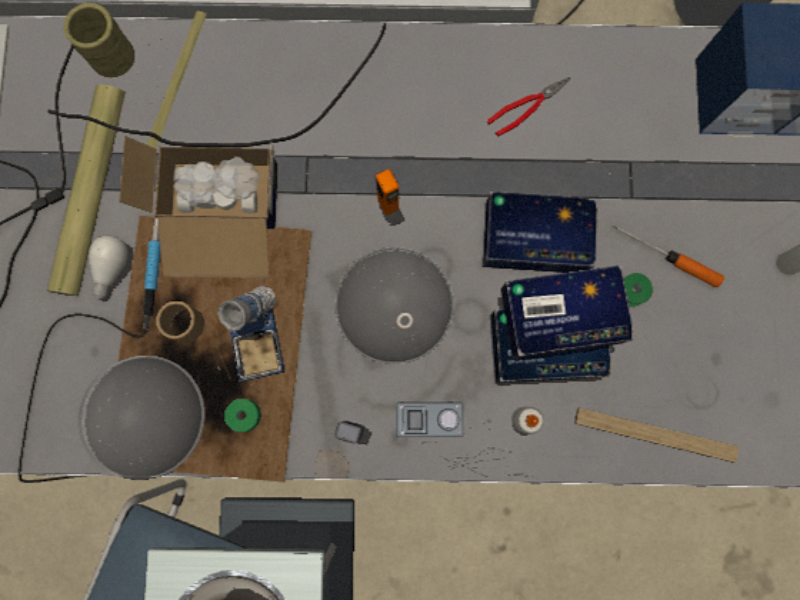

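View pics/b.png

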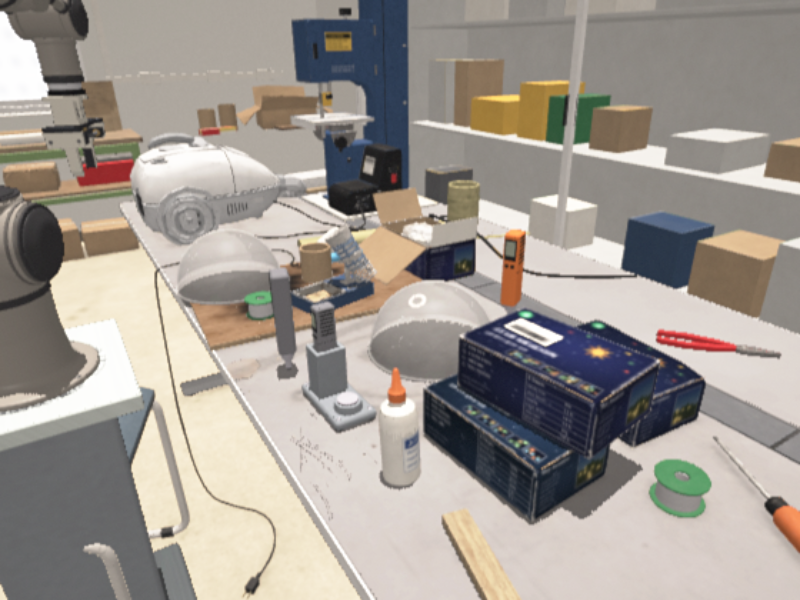

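The gauge meant is the grey one in the stand, at side (227,227) and top (288,292). The larger grey look-alike stands left of it at side (197,220) and top (247,301), and the orange one is at side (356,189). I'll confirm with a crop and measure.

```bash
cat > h.py <<'E'
import numpy as np,cv2
from cell import robot
def ray(n,px,s=None):
    c=robot.calibration(n);K=c["intrinsics"]
    if n=="wrist":
        from scipy.spatial.transform import Rotation as R
        T=np.eye(4);T[:3,:3]=R.from_euler("xyz",s["tool_rot"]).as_matrix();T[:3,3]=s["tool_pos"];M=T@c["tool_from_camera"]
    else: M=c["cam_to_world"]
    d=np.linalg.inv(K)@[px[0],px[1],1];d=M[:3,:3]@[d[0],-d[1],-d[2]]
    return M[:3,3],d/np.linalg.norm(d)
def atz(n,px,z,s=None):
    o,d=ray(n,px,s);return o+d*(z-o[2])/d[2]
def tri(rs):
    A=0;b=0
    for o,d in rs:
        P=np.eye(3)-np.outer(d,d);A=A+P;b=b+P@o
    return np.linalg.solve(A,b)
def proj(n,p,s=None):
    c=robot.calibration(n);K=c["intrinsics"]
    if n=="wrist":
        from scipy.spatial.transform import Rotation as R
        T=np.eye(4);T[:3,:3]=R.from_euler("xyz",s["tool_rot"]).as_matrix();T[:3,3]=s["tool_pos"];M=T@c["tool_from_camera"]
    else: M=c["cam_to_world"]
    q=np.linalg.inv(M)@np.append(p,1);v=K@[q[0],-q[1],-q[2]];return v[:2]/v[2]
E
python3 - <<'E'
from h import *
t=cv2.imread("pics/top0.png");s=cv2.imread("pics/side0.png")
def crop(im,x,y,w,h,k): 
    return cv2.resize(im[y:y+h,x:x+w],None,fx=k,fy=k,interpolation=cv2.INTER_CUBIC)
a=crop(t,230,160,160,150,4)[:, :]; b=crop(s,185,170,160,150,4)
cv2.imwrite("pics/c.png",np.hstack([cv2.resize(a,(400,375)),cv2.resize(b,(400,375))]))
cv2.imwrite("pics/c1.png",cv2.resize(crop(t,230,210,100,110,6),(500,550)))
for n,p,z in [("lookalike top",(247,301),.1),("disc",(313.5,293.5),.0315),("ring",(283,224.5),.109),("glue",(370,295),.14),("gauge",(290,293),.151)]:
    print(n,atz("top",p,z).round(4))
# ring by whiteness
g=t.astype(int).min(2)
for (x0,y0,x1,y1,th,z,nm) in [(270,212,296,238,170,.109,"ring"),(300,280,326,306,150,.0315,"disc")]:
    yy,xx=np.nonzero(g[y0:y1,x0:x1]>th);p=(xx.mean()+x0,yy.mean()+y0);print(nm,p,len(xx),atz("top",p,z).round(4))
E
```

```text
lookalike top [ 0.3705 -0.2154  0.1   ]
disc [ 0.3911 -0.384   0.0315]
ring [ 0.5607 -0.3012  0.109 ]
glue [ 0.3903 -0.5111  0.14  ]
gauge [ 0.3919 -0.3197  0.151 ]
ring (np.float64(282.5), np.float64(220.16666666666666)) 6 [ 0.5717 -0.2998  0.109 ]
disc (np.float64(313.8137254901961), np.float64(293.0)) 102 [ 0.3924 -0.3848  0.0315]
```

View pics/c.png

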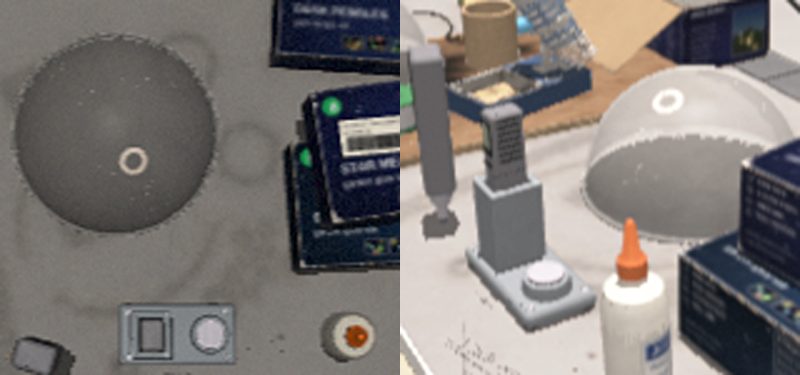

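Run:
```python
from h import *
C=lambda x,y:(230+x/2.5,160+y/2.5); S=lambda x,y:(185+x/2.5,170+y/2.5)
ring=tri([ray("top",C(133,160.5)),ray("side",S(668,100)) if 0 else ray("side",S(268,100))]);print("ring tri",ring, "atz",atz("top",C(133,160.5),.109))
cen=atz("top",C(115,134.5),.005);print("dome c",cen)
n=ring-cen;print("n",n/np.linalg.norm(n),np.degrees(np.arctan2(n[1],n[0])),np.linalg.norm(n))
print("disc side",atz("side",S(147,274),.0315))
print("gauge top",tri([ray("top",C(151,335)),ray("side",S(103,110))]),atz("side",S(103,110),.151))
print("pocket centre",atz("top",C(153,335),.151),atz("top",C(153,335),.086))
# lookalike
b=atz("side",S(40,228),0);print("look base",b)
for z in(.15,.18,.2,.22):print(z,proj("top",[b[0],b[1],z]),proj("side",[b[0],b[1],z]),"want top",C(25,352),S(27,48))
# stand corners
P=[C(118,305),C(236,305),C(236,363),C(118,363)];W=[atz("top",p,.016) for p in P];print(np.round(W,4));d=W[0]-W[1]+W[3]-W[2];print("stand yaw",np.degrees(np.arctan2(d[1],d[0]))-90, np.mean(W,0))
r=robot.regions_of("top","marked_dome")[0]["pixels"];c=cv2.minEnclosingCircle(np.argwhere(r)[:,::-1].astype(np.float32));print(c,atz("top",c[0],.005))
from scipy.optimize import least_squares
# silhouette fit of sphere radius .114
cn,_=cv2.findContours(r.astype(np.uint8),0,1)[0:2];k=max(cn,key=len)[:,0,:].astype(float)
def f(c):
    out=[]
    for p in k:
        o,d=ray("top",p);v=np.array([c[0],c[1],.005])-o;out.append(np.linalg.norm(v-d*(v@d))-c[2])
    return out
print(least_squares(f,[cen[0],cen[1],.114],loss="soft_l1",f_scale=.001).x)
```

```text
ring tri [ 0.56221128 -0.30212033  0.10972636] atz [ 0.56149825 -0.30167253  0.109     ]
dome c [ 0.60342405 -0.28276169  0.005     ]
n [-0.36089323 -0.16952026  0.91707086] -154.83942251938467 0.11419658407915462
disc side [ 0.3914079  -0.39026879  0.0315    ]
gauge top [ 0.39105386 -0.32131839  0.14922763] [ 0.39099007 -0.32554171  0.151     ]
pocket centre [ 0.38965672 -0.32257202  0.151     ] [ 0.38924564 -0.32440722  0.086     ]
look base [ 0.36112009 -0.22614419  0.        ]
0.15 [250.20804354 305.565195  ] [194.50948828 201.4469846 ] want top (240.0, 300.8) (195.8, 189.2)
0.18 [249.52313901 305.95155676] [193.09805784 188.45305933] want top (240.0, 300.8) (195.8, 189.2)
0.2 [249.04666934 306.22033824] [192.13406182 179.57830931] want top (240.0, 300.8) (195.8, 189.2)
0.22 [248.5533211 306.4986411] [191.15099365 170.52797702] want top (240.0, 300.8) (195.8, 189.2)
[[ 0.4195 -0.289   0.016 ]
 [ 0.4215 -0.4137  0.016 ]
 [ 0.3612 -0.4138  0.016 ]
 [ 0.3592 -0.29    0.016 ]]
stand yaw 0.9378914578833815 [ 0.39036304 -0.35164794  0.016     ]
((275.08837890625, 213.62791442871094), 4
[... 1058 characters left out ...]
               use_one_sided, method,
                             ^^^^^^^^^^^^^^^^^^^^^^
                             mf)
                             ^^^
    df = [f_eval - f0 for f_eval in f_evals]
                                    ^^^^^^^
    f = np.atleast_1d(self.fun(x, *self.args, **self.kwargs))
                      ~~~~~~~~^^^^^^^^^^^^^^^^^^^^^^^^^^^^^^
    return np.atleast_1d(self.fun(x))
                         ~~~~~~~~^^^
    return self.f(x, *self.args, **self.kwargs)
           ~~~~~~^^^^^^^^^^^^^^^^^^^^^^^^^^^^^^
  File "<stdin>", line 21, in f
  File "h.py", line 4, in ray
    c=robot.calibration(n);K=c["intrinsics"]
ValueError: time passes only in moves, steps and waits
```

Run:
```python
from h import *
t=cv2.imread("pics/top0.png")[285:318,228:268];s=cv2.imread("pics/side0.png")[180:275,185:250]
a=cv2.resize(t,None,fx=10,fy=10,interpolation=cv2.INTER_CUBIC);b=cv2.resize(s,None,fx=6,fy=6,interpolation=cv2.INTER_CUBIC)
h=np.zeros((570,790,3),np.uint8);h[:330,:400]=a;h[:570,400:790]=b;cv2.imwrite("pics/d.png",h)
```

```text
(no output)
```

View pics/d.png

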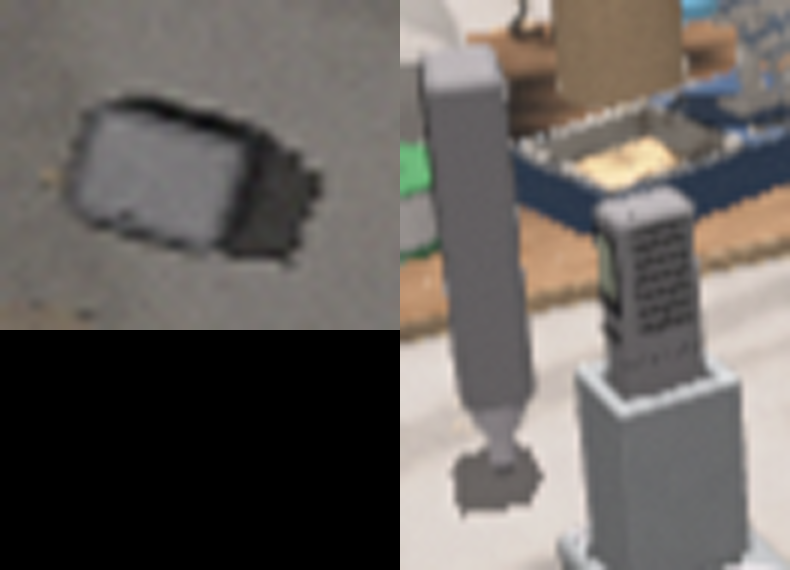

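The ribbed gauge with its display, in the tower, is the smaller grey one and the target. The smooth, larger grey one on the left is the look-alike.

Run:
```python
from h import *
p=tri([ray("top",(244.5,302.5)),ray("side",(195.8,191.7))]);print(p)
print(proj("top",p),proj("side",p))
p2=tri([ray("top",(288+2.4,294)),ray("side",(185+247/6,180+207/6))]);print("gauge top",p2,proj("top",p2))
```

```text
[ 0.36932117 -0.21385228  0.16676406]
[244.64444035 302.112931  ] [195.35609082 191.71971825]
gauge top [ 0.3909802  -0.32131942  0.14814526] [290.64511353 293.41802178]
```

>>> {"op": "carry_out", "data": {"series": [{"jaw":100,"travel":[-1,0,0],"twist":-1},{"jaw":100,"travel":[-1,0,0],"twist":-1},{"jaw":100,"travel":[-1,0,0],"twist":-1},{"jaw":100,"travel":[-0.9,0,0],"twist":-0.4},{"jaw":100,"travel":[0,-1,0],"twist":0},{"jaw":100,"travel":[0,-1,0],"twist":0},{"jaw":100,"travel":[0,-1,0],"twist":0},{"jaw":100,"travel":[0,-1,0],"twist":0}], "squeeze": 15}}

```text
time: 2.4
tool_pos: [0.4069, 0.2105, 0.2268]
tool_rot: [3.142, 0.001, -3.124]
contact_force: [0.2, -0.9, 0.5]
opening: 0.0916
```

>>> {"op": "carry_out", "data": {"series": [{"jaw":100,"travel":[0,-1,0],"twist":0},{"jaw":100,"travel":[0,-1,0],"twist":0},{"jaw":100,"travel":[0,-1,0],"twist":0},{"jaw":100,"travel":[0,-1,0],"twist":0},{"jaw":100,"travel":[0,-1,0],"twist":0},{"jaw":100,"travel":[0,-1,0],"twist":0},{"jaw":100,"travel":[0,-1,0],"twist":0},{"jaw":100,"travel":[0,0,0],"twist":0}]}}

```text
time: 3.4
tool_pos: [0.414, -0.2113, 0.2265]
tool_rot: [-3.141, 0.0, -3.13]
contact_force: [0.5, 0.1, -0.4]
opening: 0.0921
```

>>> {"op": "carry_out", "data": {"series": [{"jaw":100,"travel":[0.2,-0.92,0],"twist":0},{"jaw":100,"travel":[0.2,-0.92,0],"twist":0},{"jaw":100,"travel":[0,0,0],"twist":0}]}}

```text
time: 3.78
tool_pos: [0.3916, -0.3203, 0.2263]
tool_rot: [-3.142, -0.0, -3.128]
contact_force: [0.2, 0.0, 0.6]
opening: 0.0917
```

Run:
```python
from h import *
s=robot.observe();im=robot.read_camera("wrist");print(s["tool_pos"],s["tool_rot"],s["time"])
cv2.imwrite("pics/w1.png",im)
for q in ["gauge_grip","zero_disc","gauge_stand"]:
    print(q,[(round(d["score"],2),np.round(d["xy"]).tolist(),int(d["pixels"].sum())) for d in robot.regions_of("wrist",q)])
for n,p in [("gauge",[.391,-.3215,.151]),("disc",[.392,-.386,.0315]),("ring",[.562,-.302,.1095])]: 
    q=proj("wrist",p,s);print(n,q)
    cv2.drawMarker(im,tuple(int(round(v)) for v in q),(0,0,255),0,8,1)
cv2.imwrite("pics/w1m.png",cv2.resize(im,(800,600)))
```

```text
[ 0.39163377 -0.32033902  0.22633727] [-3.14150897e+00 -2.36539473e-04 -3.12770591e+00] 3.775
gauge_grip [(0.85, [277.0, 209.0], 1949), (0.77, [435.0, 184.0], 5341)]
zero_disc [(0.86, [240.0, 174.0], 6398)]
gauge_stand []
gauge [276.1616607  218.80186253]
disc [211.25282954 183.02441455]
ring [295.24504513 384.76767392]
```

View pics/w1m.png

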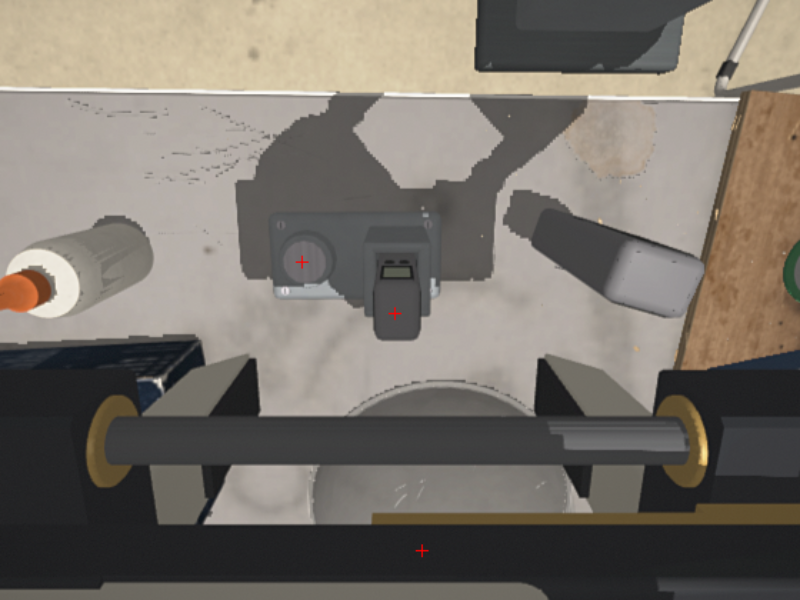

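Red marks are within 2 px on the gauge's top (397,312) and about 4 mm left of the disc's centre (308,262), so I take the disc at y = -0.384. Now to descend and grip.

>>> {"op": "carry_out", "data": {"series": [{"jaw":100,"travel":[0,0,0.7],"twist":0},{"jaw":100,"travel":[0,0,0.7],"twist":0},{"jaw":100,"travel":[0,0,0.47],"twist":0},{"jaw":0,"travel":[0,0,0],"twist":0},{"jaw":0,"travel":[0,0,0],"twist":0},{"jaw":0,"travel":[0,0,0],"twist":0},{"jaw":0,"travel":[0,0,0],"twist":0},{"jaw":0,"travel":[0,0,0],"twist":0}], "squeeze": 15}}

```text
time: 4.97
tool_pos: [0.3923, -0.3186, 0.115]
tool_rot: [-3.141, 0.001, -3.124]
contact_force: [0.1, 0.3, -0.1]
opening: 0.0464
```

>>> {"op": "carry_out", "data": {"series": [{"jaw":0,"travel":[0,0,0],"twist":0},{"jaw":0,"travel":[0,0,0],"twist":0},{"jaw":0,"travel":[0,0,0],"twist":0},{"jaw":0,"travel":[0,0,0],"twist":0},{"jaw":0,"travel":[0,0,0],"twist":0},{"jaw":0,"travel":[0,0,0],"twist":0}], "squeeze": 25}}

```text
time: 5.72
tool_pos: [0.3922, -0.3187, 0.1144]
tool_rot: [-3.141, 0.0, -3.124]
contact_force: [0.3, -3.8, -2.0]
opening: 0.0219
```

>>> {"op": "carry_out", "data": {"series": [{"jaw":0,"travel":[0,-0.03,0],"twist":0},{"jaw":0,"travel":[0,0,-0.2],"twist":0},{"jaw":0,"travel":[0,0,-0.3],"twist":0},{"jaw":0,"travel":[0,0,-0.3],"twist":0},{"jaw":0,"travel":[0,0,-0.3],"twist":0},{"jaw":0,"travel":[0,0,-0.35],"twist":0},{"jaw":0,"travel":[0,0,0],"twist":0}], "squeeze": 25}}

```text
time: 6.6
tool_pos: [0.3929, -0.3207, 0.2034]
tool_rot: [-3.139, 0.003, -3.124]
contact_force: [0.6, 0.2, -0.9]
opening: 0.022
```

>>> {"op": "carry_out", "data": {"series": [{"jaw":0,"travel":[0.01,-0.53,0],"twist":0},{"jaw":0,"travel":[0.01,-0.53,0],"twist":0},{"jaw":0,"travel":[0,0,0.5],"twist":0},{"jaw":0,"travel":[0,0,0.5],"twist":0},{"jaw":0,"travel":[0,0,0.2],"twist":0},{"jaw":0,"travel":[0,0,0.06],"twist":0},{"jaw":0,"travel":[0,0,0],"twist":0}]}}

```text
time: 7.48
tool_pos: [0.3924, -0.3841, 0.1265]
tool_rot: [-3.141, 0.001, -3.124]
contact_force: [-1.3, 0.6, -1.7]
opening: 0.0216
```

Run:
```python
from h import *
s=robot.observe();im=robot.read_camera("wrist");im2=robot.read_camera("side");print(s["tool_pos"],s["tool_rot"],s["time"],s["contact_force"])
a=cv2.resize(im,(400,300));b=cv2.resize(im2[160:310,180:340],None,fx=2.5,fy=2.5,interpolation=cv2.INTER_CUBIC)
h=np.zeros((375,800,3),np.uint8);h[:300,:400]=a;h[:375,400:]=b;cv2.imwrite("pics/e.png",h)
```

```text
[ 0.39243616 -0.38409905  0.12654945] [-3.14077800e+00  7.18889557e-04 -3.12415741e+00] 7.475 [-1.29329232  0.63863354 -1.68888279]
```

View pics/e.png

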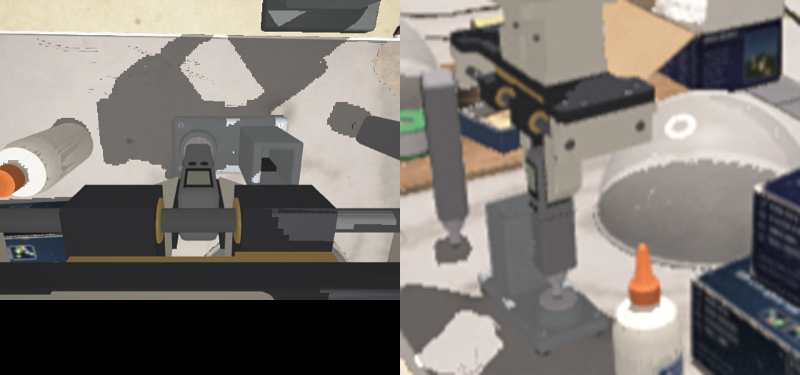

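The gauge stands upright over the disc's centre with the tip about at contact. Next I press and dwell.

>>> {"op": "carry_out", "data": {"series": [{"jaw":0,"travel":[0,0,0.06],"twist":0},{"jaw":0,"travel":[0,0,0.03],"twist":0},{"jaw":0,"travel":[0,0,0],"twist":0},{"jaw":0,"travel":[0,0,0],"twist":0}]}}

```text
time: 8.07
tool_pos: [0.3926, -0.3845, 0.121]
tool_rot: [-3.14, 0.001, -3.124]
contact_force: [1.2, -2.0, 2.4]
opening: 0.022
```

>>> {"op": "carry_out", "data": {"series": [{"jaw":0,"travel":[0,0,0],"twist":0},{"jaw":0,"travel":[0,0,0],"twist":0},{"jaw":0,"travel":[0,0,0],"twist":0},{"jaw":0,"travel":[0,0,0],"twist":0},{"jaw":0,"travel":[0,0,0],"twist":0},{"jaw":0,"travel":[0,0,0],"twist":0},{"jaw":0,"travel":[0,0,0],"twist":0},{"jaw":0,"travel":[0,0,0],"twist":0}]}}

```text
time: 9.07
tool_pos: [0.3921, -0.3838, 0.1205]
tool_rot: [3.141, -0.0, -3.124]
contact_force: [1.2, -2.8, 2.2]
opening: 0.0217
```

Run:
```python
from h import *
s=robot.observe();print(s["tool_pos"],s["contact_force"])
im=robot.read_camera("side");cv2.imwrite("pics/s2.png",im)
o=cv2.imread("pics/side0.png")
print(proj("side",[.392,-.3845,.0315]))
```

```text
[ 0.3921222  -0.38384223  0.12046378] [ 1.18979126 -2.77149414  2.15162385]
[242.78104899 278.14354746]
```

>>> {"op": "carry_out", "data": {"series": [{"jaw":0,"travel":[0,0,-0.3],"twist":0},{"jaw":0,"travel":[0,0,-0.6],"twist":0},{"jaw":0,"travel":[0,0,-0.45],"twist":0},{"jaw":0,"travel":[0,0.53,0],"twist":0},{"jaw":0,"travel":[0,0.53,0],"twist":0},{"jaw":0,"travel":[0,0,0.4],"twist":0},{"jaw":0,"travel":[0,0,0.3],"twist":0},{"jaw":0,"travel":[0,0,0],"twist":0}]}}

```text
time: 10.12
tool_pos: [0.3896, -0.3185, 0.1575]
tool_rot: [3.137, -0.004, -3.124]
contact_force: [0.0, -0.3, -1.2]
opening: 0.0222
```

>>> {"op": "carry_out", "data": {"series": [{"jaw":0,"travel":[0.15,0,0],"twist":0},{"jaw":0,"travel":[0.15,0,0],"twist":0},{"jaw":0,"travel":[0.15,0,0],"twist":0},{"jaw":0,"travel":[0.1,0,0],"twist":0},{"jaw":0,"travel":[0,0,0],"twist":0}], "squeeze": 12}}

```text
time: 10.75
tool_pos: [0.3575, -0.3211, 0.1598]
tool_rot: [-3.141, -0.0, -3.125]
contact_force: [-0.1, -1.0, -0.9]
opening: 0.022
```

Run:
```python
from h import *
s=robot.observe();im=robot.read_camera("wrist");im2=robot.read_camera("side");print(s["tool_pos"],s["tool_rot"],s["time"],s["contact_force"])
a=cv2.resize(im,(400,300));b=cv2.resize(im2[140:290,160:320],None,fx=2.5,fy=2.5,interpolation=cv2.INTER_CUBIC)
h=np.zeros((375,800,3),np.uint8);h[:300,:400]=a;h[:375,400:]=b;cv2.imwrite("pics/f.png",h)
```

```text
[ 0.35746879 -0.32109778  0.1598373 ] [-3.14104821e+00 -1.20143554e-04 -3.12485595e+00] 10.75 [-0.07441068 -0.97681786 -0.93582691]
```

View pics/f.png

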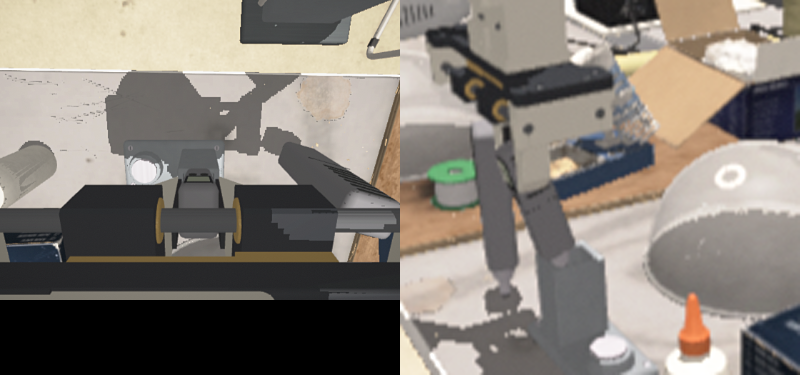

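>>> {"op": "carry_out", "data": {"series": [{"jaw":0,"travel":[0.1,0,0.02],"twist":0},{"jaw":0,"travel":[0.1,0,0],"twist":0},{"jaw":0,"travel":[0.1,0,0],"twist":0},{"jaw":0,"travel":[0,0,0],"twist":0}], "squeeze": 12}}

```text
time: 11.35
tool_pos: [0.3394, -0.3211, 0.1583]
tool_rot: [3.141, -0.001, -3.125]
contact_force: [-0.1, -0.4, 0.6]
opening: 0.0219
```

>>> {"op": "carry_out", "data": {"series": [{"jaw":0,"travel":[0,0,0],"twist":0},{"jaw":0,"travel":[0,0,0],"twist":0},{"jaw":0,"travel":[-0.15,0,-0.3],"twist":0},{"jaw":0,"travel":[-0.15,0,-0.4],"twist":0},{"jaw":0,"travel":[0,0,-0.4],"twist":0},{"jaw":0,"travel":[0,0,0],"twist":0}], "squeeze": 35}}

```text
time: 12.1
tool_pos: [0.3586, -0.3214, 0.2254]
tool_rot: [-3.139, 0.002, -3.124]
contact_force: [-0.2, 0.7, -1.6]
opening: 0.0215
```

Run:
```python
from h import *
s=robot.observe();im2=robot.read_camera("side");print(s["tool_pos"],s["tool_rot"],s["time"],s["contact_force"])
x0,y0=170,110
b=cv2.resize(im2[y0:y0+150,x0:x0+150],None,fx=4,fy=4,interpolation=cv2.INTER_CUBIC)
cv2.imwrite("pics/g.png",b);cv2.imwrite("pics/g_raw.png",im2)
g=s["tool_pos"]+[0,0,.019]
for th in (15,20,25,30):
    r=np.radians(th);p=g+.113*np.array([np.sin(r),0,-np.cos(r)]);q=proj("side",p);print(th,p.round(4),(q-[x0,y0])*4)
print("grip",(proj("side",g)-[x0,y0])*4)
```

```text
[ 0.35858495 -0.32138336  0.22535108] [-3.13924181e+00  1.66785557e-03 -3.12393554e+00] 12.1 [-0.17680735  0.69441945 -1.64206298]
15 [ 0.3878 -0.3214  0.1352] [217.76728236 442.94286064]
20 [ 0.3972 -0.3214  0.1382] [234.42214685 433.37059927]
25 [ 0.4063 -0.3214  0.1419] [250.32187908 422.56588444]
30 [ 0.4151 -0.3214  0.1465] [265.3819484 410.6038825]
grip [144.16374707 247.29587242]
```

View pics/g.png

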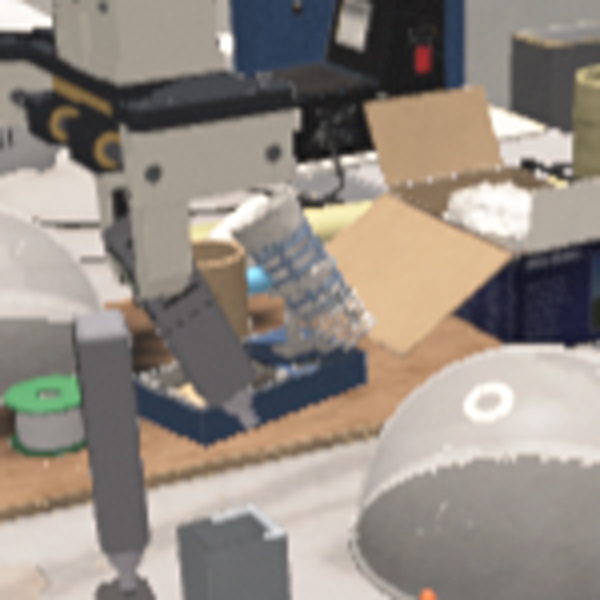

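>>> {"op": "carry_out", "data": {"series": [{"jaw":0,"travel":[-0.8,-0.06,-0.04],"twist":0},{"jaw":0,"travel":[-0.8,-0.06,0],"twist":0},{"jaw":0,"travel":[-0.83,-0.07,0],"twist":0},{"jaw":0,"travel":[0,0,0],"twist":-1},{"jaw":0,"travel":[0,0,0],"twist":-1},{"jaw":0,"travel":[0,0,0],"twist":-1},{"jaw":0,"travel":[0,0,0],"twist":-1},{"jaw":0,"travel":[0,0,0],"twist":-0.2}]}}

```text
time: 13.15
tool_pos: [0.5034, -0.3294, 0.2249]
tool_rot: [3.139, -0.001, -2.684]
contact_force: [-0.4, -0.1, -2.0]
opening: 0.0218
```

>>> {"op": "carry_out", "data": {"series": [{"jaw":0,"travel":[0,0,0],"twist":0},{"jaw":0,"travel":[0,0,0],"twist":0}]}}

```text
time: 13.4
tool_pos: [0.5039, -0.3297, 0.2263]
tool_rot: [3.141, -0.0, -2.686]
contact_force: [0.8, -0.3, -1.7]
opening: 0.0217
```

Run:
```python
from h import *
s=robot.observe();im2=robot.read_camera("side");it=robot.read_camera("top");iw=robot.read_camera("wrist");print(s["tool_pos"],s["tool_rot"],s["time"],s["contact_force"])
yaw=s["tool_rot"][2];tx=np.array([np.cos(yaw),np.sin(yaw),0])
g=s["tool_pos"]+[0,0,.019];t=np.radians(25)
for L in (.113,.116): 
  p=g+L*(-tx*np.sin(t)-[0,0,np.cos(t)]);print("tip pred",L,p,"side",proj("side",p),"top",proj("top",p))
print("ring side",proj("side",[.562,-.302,.1095]),"yaw",np.degrees(yaw)%360)
b=cv2.resize(im2[140:260,240:340],None,fx=5,fy=5,interpolation=cv2.INTER_CUBIC)[:600]
c=cv2.resize(iw,(280,210))
h=np.zeros((600,800,3),np.uint8);h[:,:500]=b;h[:210,500:780]=c;h[220:520,500:800]=cv2.resize(it[190:250,250:310],(300,300));cv2.imwrite("pics/k.png",h)
cv2.imwrite("pics/k_s.png",im2)
```

```text
[ 0.50388649 -0.32968447  0.22631224] [ 3.14102114e+00 -1.72204141e-04 -2.68577170e+00] 13.4 [ 0.77022126 -0.34745082 -1.65894817]
tip pred 0.113 [ 0.54676648 -0.30866235  0.14289946] side [287.56433985 198.97786136] top [286.1590705  228.43305072]
tip pred 0.116 [ 0.54790488 -0.30810424  0.14018054] side [287.86745982 199.91857839] top [285.91613874 228.10199202]
ring side [291.69570305 210.14443296] yaw 206.1166170810205
```

View pics/k.png

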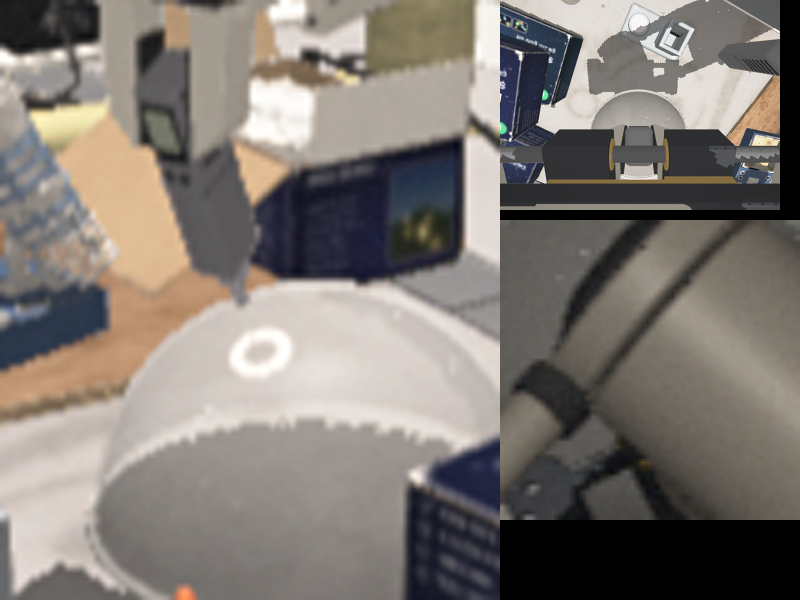

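>>> {"op": "carry_out", "data": {"series": [{"jaw":0,"travel":[-0.085,-0.015,0.18],"twist":0},{"jaw":0,"travel":[-0.085,0,0.18],"twist":0},{"jaw":0,"travel":[-0.04,0,0.09],"twist":0},{"jaw":0,"travel":[0,0,0],"twist":0},{"jaw":0,"travel":[0,0,0],"twist":0}]}}

```text
time: 14.18
tool_pos: [0.5158, -0.3251, 0.1999]
tool_rot: [-3.141, 0.0, -2.685]
contact_force: [0.2, -0.6, -1.6]
opening: 0.022
```

Run:
```python
from h import *
s=robot.observe();im2=robot.read_camera("side");print(s["tool_pos"],s["tool_rot"],s["time"],s["contact_force"])
yaw=s["tool_rot"][2];tx=np.array([np.cos(yaw),np.sin(yaw),0])
g=s["tool_pos"]+[0,0,.019];t=np.radians(25);p=g+.116*(-tx*np.sin(t)-[0,0,np.cos(t)]);print(p,proj("side",p),"gap",np.dot(p-[.562,-.302,.1095],[-.379,-.187,.906])+.0015)
cv2.imwrite("pics/l.png",cv2.resize(im2[150:250,240:340],None,fx=6,fy=6,interpolation=cv2.INTER_CUBIC))
```

```text
[ 0.51582319 -0.32509428  0.19990388] [-3.14120749e+00  1.66182838e-04 -2.68451077e+00] 14.175 [ 0.2109223  -0.61173645 -1.61483126]
[ 0.55981434 -0.30345857  0.11377218] [291.23635208 208.86452885] gap 0.006471710826424266
```

View pics/l.png

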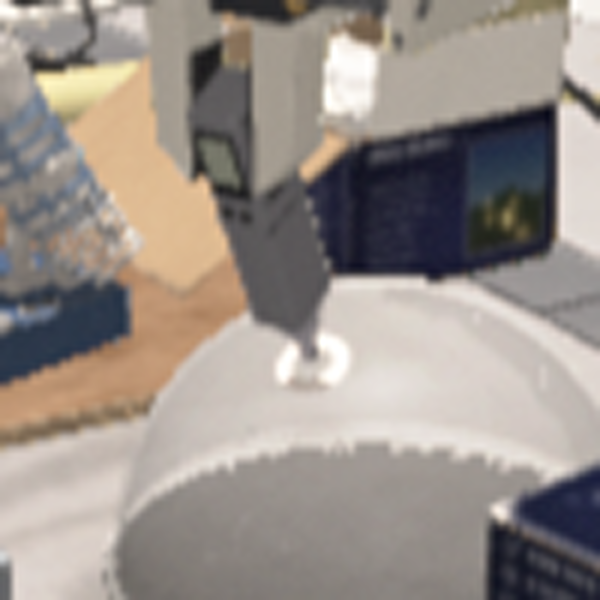

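The tip at (307,356) is centred in the ring at (313,361), a few mm above it. Next I press in small steps.

>>> {"op": "carry_out", "data": {"series": [{"jaw":0,"travel":[-0.014,0,0.03],"twist":0},{"jaw":0,"travel":[-0.014,0,0.03],"twist":0},{"jaw":0,"travel":[-0.014,0,0.03],"twist":0},{"jaw":0,"travel":[0,0,0],"twist":0},{"jaw":0,"travel":[0,0,0],"twist":0}]}}

```text
time: 14.85
tool_pos: [0.518, -0.3239, 0.1943]
tool_rot: [-3.142, 0.0, -2.684]
contact_force: [0.1, -0.7, -1.3]
opening: 0.0219
```

>>> {"op": "carry_out", "data": {"series": [{"jaw":0,"travel":[-0.014,0,0.03],"twist":0},{"jaw":0,"travel":[0,0,0],"twist":0},{"jaw":0,"travel":[0,0,0],"twist":0}]}}

```text
time: 15.22
tool_pos: [0.5188, -0.3235, 0.1925]
tool_rot: [3.142, 0.0, -2.684]
contact_force: [-0.5, -0.8, -1.4]
opening: 0.0217
```

>>> {"op": "carry_out", "data": {"series": [{"jaw":0,"travel":[-0.014,0,0.03],"twist":0},{"jaw":0,"travel":[0,0,0],"twist":0},{"jaw":0,"travel":[0,0,0],"twist":0}]}}

```text
time: 15.6
tool_pos: [0.5195, -0.3232, 0.1909]
tool_rot: [-3.141, 0.0, -2.685]
contact_force: [1.5, -0.6, 0.8]
opening: 0.0216
```

>>> {"op": "carry_out", "data": {"series": [{"jaw":0,"travel":[-0.014,0,0.03],"twist":0},{"jaw":0,"travel":[0,0,0],"twist":0},{"jaw":0,"travel":[0,0,0],"twist":0}]}}

```text
time: 15.98
tool_pos: [0.5203, -0.3229, 0.189]
tool_rot: [-3.141, 0.0, -2.685]
contact_force: [-0.7, 0.1, 1.2]
opening: 0.0217
```

Run:
```python
from h import *
F=[]
for i in range(12):
    im=robot.read_camera("side");s=robot.observe();F.append(s["contact_force"])
F=np.array(F);print(F.mean(0),F.std(0),s["tool_pos"],s["time"])
print("dome px",[(d["score"],d["xy"]) for d in robot.regions_of("side","marked_dome")][:1])
cv2.imwrite("pics/m.png",cv2.resize(im[150:250,240:340],None,fx=6,fy=6,interpolation=cv2.INTER_CUBIC))
```

```text
[-0.4604686  -0.83239502  1.2444593 ] [0.4041607  0.42450331 0.63508215] [ 0.52028938 -0.32280309  0.18894359] 16.575
dome px [(0.58, [294.5, 231.3])]
```

View pics/m.png

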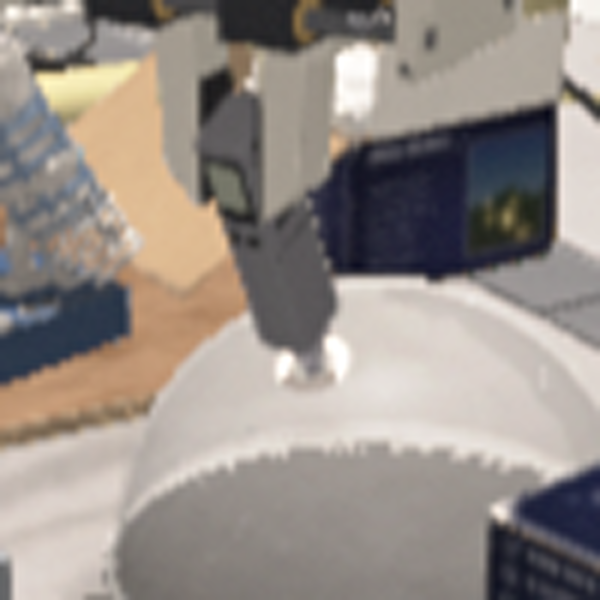

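>>> {"op": "carry_out", "data": {"series": [{"jaw":0,"travel":[-0.006,0,0.012],"twist":0},{"jaw":0,"travel":[0,0,0],"twist":0},{"jaw":0,"travel":[0,0,0],"twist":0},{"jaw":0,"travel":[0,0,0],"twist":0}]}}

```text
time: 17.12
tool_pos: [0.5206, -0.3226, 0.1882]
tool_rot: [-3.142, 0.0, -2.685]
contact_force: [-0.9, -1.1, 0.5]
opening: 0.0219
```

Run:
```python
from h import *
F=[]
for i in range(10):
    im=robot.read_camera("side");s=robot.observe();F.append(s["contact_force"])
print(np.mean(F,0),s["tool_pos"],s["opening"],s["time"])
if np.mean(F,0)[2]>0.5 and np.mean(F,0)[2]<3: print(robot.hand_in())
```

```text
[-0.54762719 -1.4052562   1.46650852] [ 0.52057992 -0.32261595  0.18819323] 0.021654663554003348 17.625
the job is handed in; nothing more can be done
None
```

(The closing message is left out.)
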